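Pump up the hydraulic hand pump and hold its recessed bleed button

TASK

Bleed the hydraulic hand pump on the bench: work its lever through three full strokes, each down to the stop and back up to the top, then take the slim stylus out of the tool stand and with it reach down through the hole in the pump's valve block and push the recessed bleed button fully down. Finish while still holding the stylus upright and the button down, fingers clear of the pump and the lever up; do not put the stylus back or let go. Leave everything else on the bench where it is.

Things in the scene. Friction and masses are not known exactly. Their poses are not given: they have to be found in the camera images.
- pump: grey hand pump fixed to the bench, base plate 170 x 370 x 12 mm, long axis = its own y, within 0.25 rad of world y; origin on the bench near the plate's middle, z up. Reservoir tube 72 mm across, top at z 86 mm, towards +y; head 80 x 90 mm at y -120 mm, 98 mm high, with two cheeks up to 137 mm carrying the lever. Beside the head, at (-68, -120) mm on the robot's side, is the valve block.
- aperture (a point): centre of the mouth of the one 16 mm round hole in the valve block's flat top, 90 mm above the bench (block 56 mm in the pump's x, 80 mm in y, centred on the hole). The hole runs straight down; the button's top lies 25 mm below the mouth when up, 33 mm when fully down.
- button_top (a point): centre of the top of the bleed button: plain steel disc 13 mm across at the bottom of the hole; moves down with it
- bleed_button (a joint): travel of the sprung bleed button, m: 0 up, 0.008 fully down; starts moving at about 1.3 N, 4 N fully down; springs back when let go
- lever (a joint): angle of the sprung pump lever, rad: 0 at the top stop (lever rises 0.65 rad above level), 0.6 at the bottom stop (0.05 rad above level). It springs back up by itself. Needs about 2 N (top) to 9 N (bottom) at the grip.
- lever_pivot (a point): point on the lever's hinge axis, 118 mm above the bench; the axis is level, along the pump's x
- lever_grip (a point): point on the axis of the straight black rubber handle, 200 mm from the pivot; moves with the lever, which runs from the pivot to the pump's +y and up, in the pump's y-z plane. Handle round, 24 mm across, from 140 to 250 mm from the pivot (bar 16 mm across before that). Only the reservoir is under it.
- stand: dark wooden block fixed to the bench, 60 mm (its x) by 140 mm (its y) by 80 mm high, with two upright 23 mm holes at y = -40 and +40 mm in its top; origin under its centre. One holds the stylus, the other the thick drift: either way round.
- stylus: stylus standing upright in the stand, about 80 g: steel shaft 8 mm across, 70 mm long, then a 29 mm collar 4 mm thick resting on the stand's top, then a round wooden handle 20 mm across, 60 mm long. Origin at the shaft's lower end, z up along it: handle from z 74 to 134 mm. Starts with the origin 10 mm above the bench.
- stylus_tip (a point): the lower end of the stylus' shaft (same point as its origin)
- drift: a second tool in the stand: thick steel shaft 19 mm across, 33 mm collar, fat short wooden handle 36 mm across and 40 mm long; its shaft is too thick for the aperture. Origin at the centre of the shaft's lower end, z up. Bystander.
- tape_roll: roll of tape lying flat, 72 mm across, 24 mm high; origin under its centre. Bystander.
- screwdriver: screwdriver lying on the bench. Bystander.
- jar: closed jar with a white lid, 70 mm across, 90 mm high; origin under its centre. Bystander.
- tub: open tub, 90 mm across the rim, 100 mm high; origin under its centre. Bystander.
- hammer: hammer lying on the bench. Bystander.
- oil_bottle: bottle, 60 mm across, 160 mm high; origin under its centre. Bystander.
Things that resemble listed ones, but are neither listed nor needed, are in the scene too. What is shaped like the stylus but blue is not meant.

How it is judged:
By the outcome, as a careful person would: the job done as asked, in the order asked, and still so for the second after the job is handed in, while the arm keeps its last pose, push and grip.
It also fails if it takes over 70 s, if anything falls off the work surface, if the arm or the gripper's body presses on something with over 40 N, if the wrist force passes 120 N, or if a joint passes its speed limit or range.

ROBOT

A 6-joint arm with a two-finger parallel gripper is mounted at the origin on the work surface. World frame = base frame: x ahead of the robot, y to its left, z up, the work surface at z = 0. Lengths are in m, angles in rad, forces in N, time in s.
With the tool pointing down it reaches from about 0.35 to 0.975 m from the base axis. Payload 7.1 kg.
Tool frame: the origin (TCP) lies midway between the tips of the shut fingers; the grasp point (between the pads) lies r.hold_point_z behind it (r.hold_point_z is the distance from the TCP to the grasp point, in m); z points along the fingers, y is the line along which they close (so a half turn about z gives the same grasp; the last joint's range is limited). The gripper opens to 88 mm and grips with 3 to 60 N. Pads are 20 mm wide; open, the fingers measure 115 mm over their backs; the gripper's body (75 mm by 178 mm) begins 61 mm behind the grasp point.
Start: joints at [1.248, 0.423, 1.63, -0, 1.089, -0.019], TCP at [0.187, 0.596, 0.223] pointing down, gripper open.
Joint ranges: [-3, 3], [-0.9, 2.11], [0.09, 2.58], [-1.31, 4.45], [0.11, 2.69], [-2.54, 2.54]. Speed limits (rad/s): [2.39, 2.39, 3.01, 3.14, 3.14, 3.14].

INTERFACE

Orientations are given as a 3x3 rotation matrix whose columns are the frame's x, y, z axes.
In Python, from plant import status, cams, ticket, spotter, r gives the robot as it stands.
- The arm moves only by the tool carry_out, never from a script. Its argument "plan" is a list of rows, each a list of 3 entries, a list of its own where there are three numbers: the shift along the world's x, y, z in units of 25 mm (1.0 is 25 mm), then the turn, a rotation vector about the world's x, y, z in units of 6 degrees (1.0 is 6 degrees), then the opening, from 0 (shut) to 1 (fully open). A call has exactly 8 rows; each row shifts and turns the commanded pose from where the row before left it; what a row does not reach is not made up. A row lasts 1/12 s, in which the tool goes at most 41.7 mm and 7.16 degrees, less where a joint would pass 70% of its speed; a pose out of reach is approached as far as the arm can. A call is refused whole if a number of a shift passes 1 or a number of a turn 1, either way. A call with a gripper value outside its range is refused whole. The fingers move at their own pace and stop on an object; "newtons" is the grip in N (left out, the last holds). Time passes only in rows, so rows that do not move let the fingers close, or fill a call up. It gives the time, the measured TCP pose, the force, the opening and the grip force at its end, in the units of the state.
- status.sense(): the state, without advancing time (a new reading comes with each control period).
- cams.camera(name): name is "scene" or "top" or "wrist"; returns a dict with "img" (420x560x3 uint8, red, green, blue), "depth" (420x560 float32, m along the optical axis (not along the pixel's ray), 0 where there is no reading), "vertical_fov" (degrees; the focal length in pixels is half the picture's height over the tangent of half this angle, whatever the lens; pixels are square), "cx", "cy" (the principal point, pixels), "cam_to_world" (4x4, takes a point from camera to world coordinates). Camera axes: x right, y up, looking along -z (the intrinsics and any distortion apply to the point x, -y, -z); pixel columns grow to the right and rows downward; lengths in m; the calibration is good to about 2 mm. A picture is of the moment at which its call begins.
- ticket.hand_in(): hands the job in; it is judged then, once.
Trained networks look in a picture, given as the dict that the camera call returned (one of the last four; its "shot" number tells which), for a name from the list of things; names that differ only in an ending like _2 or _b are one class to them, and where a whole thing is asked for, a point or a joint stands for the part that bears it (a point fixed in the world has none). Each returns a list of dicts, best first, with "conf" (0 to 1); they miss things now and then, are a little off and sometimes report something else, mostly with a low value. They report only what shows in the picture. A call takes as long as a camera call. They do not tell look-alikes from the thing itself.
- spotter.masks_of(picture, label): "mask" (420x560 bool, what is visible of it) and "box" ([left, top, right, bottom] in pixels, round what is visible of it).
- spotter.mark_of(picture, label): "centre" ([column, row] in pixels: a listed point, or the origin of a listed thing).
The state is a dict: "time": time; "q": joint angles; "joint_velocities": joint speeds; "joint_efforts": joint torques, N m; "tcp_pos": TCP position; "ee_rot": TCP orientation; "wrist_force": force on the tool from outside, world axes, zero at the start; "ft_torque": the same for the moment, N m; "finger_gap": finger opening in m; "gripper_force": force on a finger pad.
Only numpy, scipy, OpenCV 4.12 (cv2) and the standard library are available. Lean on these libraries where they do the work, as an engineer would, in place of code of your own. Each camera call takes 0.05 s, during which the arm holds its last target. There are 200 camera calls.

## Working session

There is one attempt and no reset: what is moved stays moved. The work goes in short steps, Python scripts to look and compute and a tool call to move; the robot and the scene stay as the last step left them, time stands still between calls to the robot, and variables do not carry over. Pictures are saved under pics/ and viewed, at most 10 in all, crops included, and the job is handed in when it is done.

Besides the shell and the picture viewer there is one more tool, called after "Request:" in YAML: its name, and indented under it one key for each argument. carry_out: Moves the arm, as the interface text tells. Its arguments: {"type":"object","properties":{"plan":{"type":"array","items":{"type":"array"}},"newtons":{"type":"number"}},"required":["plan"]}

```bash
ls; mkdir -p pics
cat > h.py <<'E'
import numpy as np, cv2
from plant import status, cams, ticket, spotter, r
def f(p): return 210/np.tan(np.radians(p["vertical_fov"])/2)
def ray(p,uv):
    F=f(p); M=np.array(p["cam_to_world"]); d=np.array([(uv[0]-p["cx"])/F,-(uv[1]-p["cy"])/F,-1.])
    return M[:3,3], M[:3,:3]@d
def at_z(p,uv,z):
    o,d=ray(p,uv); return o+d*(z-o[2])/d[2]
def at_depth(p,uv):
    o,d=ray(p,uv); u,v=int(round(uv[0])),int(round(uv[1])); w=p["depth"][max(v-1,0):v+2,max(u-1,0):u+2]
    w=w[w>0]; return o+d*np.median(w) if len(w) else None
def tri(obs):
    A=np.zeros((3,3));b=np.zeros(3)
    for p,uv in obs:
        o,d=ray(p,uv); d=d/np.linalg.norm(d); P=np.eye(3)-np.outer(d,d); A+=P;b+=P@o
    x=np.linalg.solve(A,b)
    res=[np.linalg.norm(np.cross(x-ray(p,uv)[0],ray(p,uv)[1]/np.linalg.norm(ray(p,uv)[1]))) for p,uv in obs]
    return x,res
def save(p,n): cv2.imwrite("pics/"+n,p["img"][:,:,::-1])
E
python3 - <<'E'
from h import *
np.set_printoptions(precision=4,suppress=True)
print({k:v for k,v in cams.camera("top").items() if k not in("img","depth")})
P={n:cams.camera(n) for n in("scene","top")}
for n,p in P.items(): save(p,n+".png")
print(P["scene"].keys(),P["scene"]["cam_to_world"], r.hold_point_z)
for l in["aperture","lever_pivot","lever_grip","stylus","stylus_tip","drift","stand","pump","button_top"]:
    ob=[]
    for n,p in P.items():
        m=spotter.mark_of(p,l)
        for d in m[:3]: print(l,n,round(d["conf"],2),np.round(d["centre"],1),at_depth(p,d["centre"]) if 0<=d["centre"][0]<560 and 0<=d["centre"][1]<420 else None)
        if m: ob.append((p,m[0]["centre"]))
    if len(ob)==2: print("  tri",*tri(ob))
E
```

```text
pics
{'vertical_fov': 54.147889408123405, 'cx': 281.85123447467316, 'cy': 208.14464010772386, 'cam_to_world': array([[ 0.0141,  0.985 , -0.1718,  0.3951],
       [-0.9996,  0.0096, -0.0272, -0.0369],
       [-0.0251,  0.1721,  0.9848,  1.3271],
       [ 0.    ,  0.    ,  0.    ,  1.    ]]), 'shot': 1}
dict_keys(['img', 'depth', 'vertical_fov', 'cx', 'cy', 'cam_to_world', 'shot']) [[ 0.8184 -0.4018  0.4109  0.9561]
 [ 0.5745  0.5932 -0.564  -0.5774]
 [-0.0171  0.6976  0.7163  0.8719]
 [ 0.      0.      0.      1.    ]] 0.0187
aperture scene 0.91 [267.4 229.3] [ 0.5135 -0.0273  0.0895]
aperture top 0.83 [296.5 237.1] [ 0.5225 -0.0482  0.0912]
  tri [ 0.5232 -0.0454  0.1113] [np.float64(0.0037732740762576717), np.float64(0.003773274076257694)]
lever_pivot scene 0.8 [292.4 234.3] [ 0.5947 -0.0335  0.1279]
lever_grip scene 0.91 [330.5 164.2] [0.6042 0.1151 0.2483]
lever_grip top 0.83 [235.4 201.1] [0.6007 0.1174 0.2509]
lever_grip top 0.72 [292.8 234.2] [ 0.5313 -0.037   0.0899]
  tri [0.6021 0.1185 0.245 ] [np.float64(0.00031402794659020204), np.float64(0.00031402794659029533)]
stylus sc
[... 722 characters left out ...]
-0.453   0.0019]
  tri [ 0.4281 -0.4308 -0.1264] [np.float64(0.011529119264491402), np.float64(0.011529119264491515)]
drift scene 0.9 [205.6 326.2] [ 0.5536 -0.3123  0.0599]
drift scene 0.52 [330.5 163.8] [0.6038 0.1157 0.2489]
drift top 0.51 [378.  234.4] [ 0.5297 -0.2859  0.1244]
  tri [ 0.5403 -0.3042  0.0338] [np.float64(0.000589480685520198), np.float64(0.0005894806855202198)]
stand top 0.71 [384.3 239.6] [ 0.5147 -0.3038  0.1242]
pump scene 0.67 [316.4 240.7] [0.6272 0.0295 0.0645]
pump top 0.62 [257.  215.8] [0.5873 0.0733 0.0843]
pump top 0.24 [384.8 241.4] [ 0.5097 -0.3056  0.1218]
  tri [ 0.6002  0.0806 -0.0028] [np.float64(0.0007095379524331225), np.float64(0.0007095379524333799)]
```

View pics/scene.png

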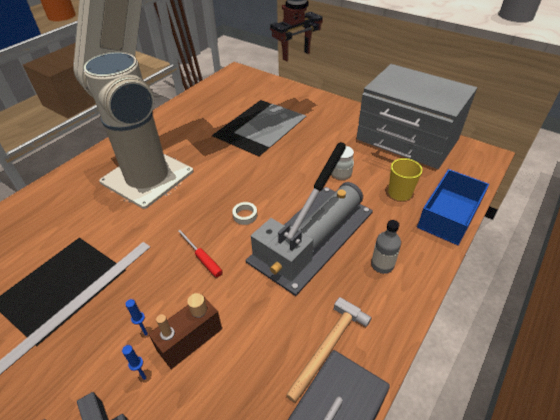

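View pics/top.png

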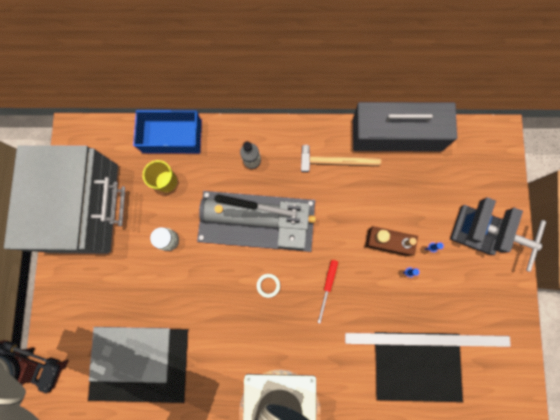

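The scene picture shows the wooden-handled stylus at (163,325) beside the drift at (196,305), two blue look-alikes at (135,310) and (133,358), and the valve block at (267,229). The lever handle is at (330,165). In the top view the stand sits at (392,241) with the stylus at about (408,243). Next I move over the pump for a closer wrist view.

Request:
carry_out:
  plan:
    - [[0.2,-1,0.6],[0,0,0],0]
    - [[0.2,-1,0.6],[0,0,0],0]
    - [[0.2,-1,0.6],[0,0,0],0]
    - [[0.2,-1,0.6],[0,0,0],0]
    - [[0.2,-1,0.6],[0,0,0],0]
    - [[0.2,-1,0.6],[0,0,0],0]
    - [[0.2,-1,0.6],[0,0,0],0]
    - [[0.2,-1,0.6],[0,0,0],0]
  newtons: 20

```text
time: 1.72
tcp_pos: [0.227, 0.3951, 0.3434]
ee_rot: [[-0.954, 0.299, 0.0], [0.299, 0.954, 0.0], [-0.0, 0.0, -1.0]]
wrist_force: [-0.2, 1.5, -0.2]
finger_gap: 0.0381
gripper_force: 0.0
```

Request:
carry_out:
  plan:
    - [[0.8,-1,0.3],[0,0,0],0]
    - [[0.8,-1,0.3],[0,0,0],0]
    - [[0.8,-1,0.3],[0,0,0],0]
    - [[0.8,-1,0.3],[0,0,0],0]
    - [[0.8,-1,0.3],[0,0,0],0]
    - [[0.8,-1,0.3],[0,0,0],0]
    - [[0.8,-1,0.3],[0,0,0],0]
    - [[0.8,-1,0.3],[0,0,0],0]

```text
time: 2.38
tcp_pos: [0.3876, 0.1949, 0.4033]
ee_rot: [[-0.954, 0.299, 0.001], [0.299, 0.954, 0.0], [-0.001, 0.001, -1.0]]
wrist_force: [1.3, 1.1, -0.7]
finger_gap: 0.0004
gripper_force: 0.0
```

Request:
carry_out:
  plan:
    - [[0.8,-0.8,0],[0,0,0],0]
    - [[0.8,-0.8,0],[0,0,0],0]
    - [[0.8,-0.8,0],[0,0,0],0]
    - [[0.8,-0.8,0],[0,0,0],0]
    - [[0.8,-0.8,0],[0,0,0],0]
    - [[0.8,-0.8,0],[0,0,0],0]
    - [[0.8,-0.8,0],[0,0,0],0]
    - [[0.8,-0.8,0],[0,0,0],0]

```text
time: 3.05
tcp_pos: [0.5477, 0.0351, 0.4027]
ee_rot: [[-0.954, 0.299, 0.0], [0.299, 0.954, 0.0], [-0.0, 0.0, -1.0]]
wrist_force: [0.3, 1.1, 1.5]
finger_gap: 0.0007
gripper_force: 0.0
```

Run:
```python
from h import *
np.set_printoptions(precision=4,suppress=True)
P={n:cams.camera(n) for n in("wrist","scene","top")}
save(P["wrist"],"w1.png"); print(P["wrist"]["vertical_fov"],P["wrist"]["cam_to_world"])
for l in["aperture","lever_pivot","lever_grip","stylus","drift","stand"]:
    for n,p in P.items():
        for d in spotter.mark_of(p,l)[:2]: 
            c=d["centre"]; z={"aperture":.09,"lever_grip":.239,"lever_pivot":.118}.get(l)
            print(l,n,round(d["conf"],2),np.round(c,1),at_depth(p,c) if 0<=c[0]<559 and 0<=c[1]<419 else None, at_z(p,c,z) if z else "")
```

```text
59.419047368185126 [[ 0.2992 -0.9076 -0.2944  0.4663]
 [ 0.9542  0.2844  0.093   0.0607]
 [-0.0006 -0.3087  0.9511  0.5664]
 [ 0.      0.      0.      1.    ]]
aperture wrist 0.63 [225.5 163.4] [ 0.5278 -0.0364  0.0693] [ 0.5253 -0.0324  0.09  ]
aperture scene 0.87 [267.3 232.8] [ 0.517  -0.033   0.0835] [ 0.5206 -0.0375  0.09  ]
aperture scene 0.29 [290.5 235.8] [ 0.5926 -0.0385  0.1258] [ 0.5751 -0.0126  0.09  ]
aperture top 0.87 [292.8 238.7] [ 0.5199 -0.0371  0.0675] [ 0.5177 -0.0371  0.09  ]
lever_pivot wrist 0.82 [235.9 216.2] [ 0.5863 -0.0347  0.131 ] [ 0.5898 -0.0375  0.118 ]
lever_pivot scene 0.85 [287.2 236. ] [ 0.5843 -0.0405  0.1216] [ 0.5825 -0.0379  0.118 ]
lever_pivot scene 0.18 [399.2 193.2] [0.721  0.349  0.0336] [0.7447 0.2557 0.118 ]
lever_pivot top 0.86 [292.1 215.3] [ 0.5208 -0.0352  0.5255] [ 0.5847 -0.0343  0.118 ]
lever_pivot top 0.55 [166.6 181.8] [0.6886 0.3547 0.099 ] [0.684  0.3486 0.118 ]
lever_grip wrist 0.75 [387.3 219.4] [0.5959 0.1208 0.2536] [0.602  0.1236 0.239 ]
lever_grip scene 0.76 [329.5 164.8] [0.6026 0.1133 0.2469] [0.5981 0.122  0.239 ]
lever_grip scene 0.37 [324.5 354.7] [ 0.7938 -0.2052  0.0243] [ 0.8349 -0.2995  0.239 ]
stylus scene 0.85 [176.2 347.2] [ 0.5388 -0.3854  0.0665] 
stylus scene 0.81 [143.3 378.3] [ 0.5011 -0.4615  0.0079] 
stylus top 0.51 [405.7 271.7] [ 0.4241 -0.3751  0.0769] 
stylus top 0.46 [398.  246.3] [ 0.4993 -0.3539  0.0807] 
drift scene 0.55 [205.8 326.5] [ 0.554  -0.3123  0.059 ] 
drift top 0.49 [378.9 239.3] [ 0.5155 -0.2883  0.1234] 
stand wrist 0.76 [ 49.4 206.8] [ 0.5103 -0.2855  0.082 ] 
stand scene 0.88 [189.6 338. ] [ 0.5448 -0.3528  0.0612] 
stand top 0.92 [384.6 241.9] [ 0.5118 -0.3134  0.0841]
```

View pics/w1.png

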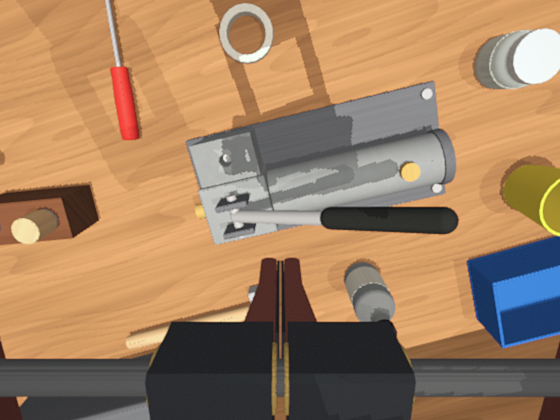

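The wrist picture shows the hole in the valve block at (226,160), the pivot at (236,215) and the handle from (322,217) to (458,219). The estimates agree: pivot about (0.587,-0.036), grip about (0.600,0.121), pump yaw about -0.08. I'll go above the handle with the fingers shut.

Request:
carry_out:
  plan:
    - [[0.26,0.42,-0.5],[0,0,0.26],0]
    - [[0.26,0.42,-0.5],[0,0,0.26],0]
    - [[0.26,0.42,-0.5],[0,0,0.26],0]
    - [[0.26,0.42,-0.5],[0,0,0.26],0]
    - [[0.26,0.42,-0.5],[0,0,0.26],0]
    - [[0.26,0.42,-0.5],[0,0,0.26],0]
    - [[0.26,0.42,-0.5],[0,0,0.26],0]
    - [[0.26,0.42,-0.5],[0,0,0.26],0]

```text
time: 4.77
tcp_pos: [0.5995, 0.1217, 0.301]
ee_rot: [[-0.997, 0.083, -0.001], [0.083, 0.997, -0.0], [0.001, -0.0, -1.0]]
wrist_force: [0.5, 0.2, -0.1]
finger_gap: 0.0005
gripper_force: 0.0
```

Request:
carry_out:
  plan:
    - [[0,0.1,-0.7],[0,0,0],0]
    - [[0,0.1,-0.7],[0,0,0],0]
    - [[0.02,0.15,-0.7],[0,0,0],0]
    - [[0.02,0.15,-0.7],[0,0,0],0]
    - [[0.02,0.15,-0.7],[0,0,0],0]
    - [[0.02,0.15,-0.7],[0,0,0],0]
    - [[0.02,0.15,-0.7],[0,0,0],0]
    - [[0,0.1,-0.7],[0,0,0],0]

```text
time: 5.43
tcp_pos: [0.6034, 0.1487, 0.1629]
ee_rot: [[-0.996, 0.085, 0.004], [0.085, 0.996, 0.002], [-0.004, 0.003, -1.0]]
wrist_force: [-0.3, 3.5, 9.8]
finger_gap: 0.0004
gripper_force: 4.4
```

Contact, with 9.8 N upward force. I continue slowly to the stop.

Request:
carry_out:
  plan:
    - [[0,0.03,-0.15],[0,0,0],0]
    - [[0,0.03,-0.15],[0,0,0],0]
    - [[0,0,-0.15],[0,0,0],0]
    - [[0,0,-0.15],[0,0,0],0]
    - [[0,0,-0.12],[0,0,0],0]
    - [[0,0,-0.1],[0,0,0],0]
    - [[0,0,-0.1],[0,0,0],0]
    - [[0,0,-0.08],[0,0,0],0]

```text
time: 6.1
tcp_pos: [0.6026, 0.1502, 0.1388]
ee_rot: [[-0.996, 0.085, 0.002], [0.085, 0.996, 0.002], [-0.002, 0.003, -1.0]]
wrist_force: [-4.8, 6.2, 18.3]
finger_gap: 0.0007
gripper_force: 9.4
```

Request:
carry_out:
  plan:
    - [[0,0,-0.04],[0,0,0],0]
    - [[0,0,-0.04],[0,0,0],0]
    - [[0,0,-0.04],[0,0,0],0]
    - [[0,0,0],[0,0,0],0]
    - [[0,0,0],[0,0,0],0]
    - [[0,0,0],[0,0,0],0]
    - [[0,0,0],[0,0,0],0]
    - [[0,0,0],[0,0,0],0]

```text
time: 6.77
tcp_pos: [0.6028, 0.1503, 0.1381]
ee_rot: [[-0.996, 0.085, 0.003], [0.085, 0.996, 0.003], [-0.003, 0.003, -1.0]]
wrist_force: [-8.0, 3.7, 25.5]
finger_gap: 0.0004
gripper_force: 13.2
```

Run:
```python
from h import *
np.set_printoptions(precision=4,suppress=True)
p=cams.camera("wrist"); save(p,"w2.png")
p=cams.camera("scene")
d=spotter.mark_of(p,"lever_grip")[:2]; print([(x["conf"],x["centre"],at_depth(p,x["centre"])) for x in d]); print(status.sense()["wrist_force"])
```

```text
[(0.84, [337.1, 189.3], array([0.6142, 0.1459, 0.1486]))]
[-8.1995  5.056  26.5469]
```

Three extra mm of command gave only 0.7 mm of travel and +8 N, so the lever is on its stop. Up again, then repeat.

Request:
carry_out:
  plan:
    - [[0,-0.06,0.85],[0,0,0],0]
    - [[-0.02,-0.15,0.85],[0,0,0],0]
    - [[-0.02,-0.15,0.85],[0,0,0],0]
    - [[-0.02,-0.15,0.85],[0,0,0],0]
    - [[-0.02,-0.15,0.85],[0,0,0],0]
    - [[-0.02,-0.15,0.85],[0,0,0],0]
    - [[0,-0.15,0.85],[0,0,0],0]
    - [[0,-0.15,0.85],[0,0,0],0]

```text
time: 7.58
tcp_pos: [0.599, 0.1206, 0.3053]
ee_rot: [[-0.996, 0.085, -0.0], [0.085, 0.996, -0.0], [0.0, -0.0, -1.0]]
wrist_force: [0.5, -0.3, -0.3]
finger_gap: 0.0006
gripper_force: 0.0
```

Run:
```python
from h import *
np.set_printoptions(precision=4,suppress=True)
p=cams.camera("scene")
d=spotter.mark_of(p,"lever_grip")[:1]; print([(x["conf"],x["centre"],at_depth(p,x["centre"])) for x in d]); print(status.sense()["wrist_force"])
```

```text
[(0.9, [329.1, 165.4], array([0.6027, 0.1112, 0.2465]))]
[-0.7432  0.7329 -0.0648]
```

Request:
carry_out:
  plan:
    - [[0,0.1,-0.7],[0,0,0],0]
    - [[0,0.1,-0.7],[0,0,0],0]
    - [[0.02,0.15,-0.7],[0,0,0],0]
    - [[0.02,0.15,-0.7],[0,0,0],0]
    - [[0.02,0.15,-0.7],[0,0,0],0]
    - [[0.02,0.15,-0.7],[0,0,0],0]
    - [[0.02,0.15,-0.7],[0,0,0],0]
    - [[0,0.1,-0.7],[0,0,0],0]

```text
time: 8.35
tcp_pos: [0.6024, 0.1484, 0.1639]
ee_rot: [[-0.996, 0.085, 0.002], [0.085, 0.996, 0.002], [-0.002, 0.002, -1.0]]
wrist_force: [1.2, 2.2, 9.1]
finger_gap: 0.0007
gripper_force: 4.4
```

Request:
carry_out:
  plan:
    - [[0,0.03,-0.2],[0,0,0],0]
    - [[0,0.03,-0.2],[0,0,0],0]
    - [[0,0,-0.2],[0,0,0],0]
    - [[0,0,-0.2],[0,0,0],0]
    - [[0,0,-0.15],[0,0,0],0]
    - [[0,0,-0.15],[0,0,0],0]
    - [[0,0,-0.04],[0,0,0],0]
    - [[0,0,0],[0,0,0],0]

```text
time: 9.02
tcp_pos: [0.6019, 0.15, 0.1382]
ee_rot: [[-0.996, 0.085, 0.001], [0.085, 0.996, 0.002], [-0.001, 0.002, -1.0]]
wrist_force: [-7.3, 3.7, 24.3]
finger_gap: 0.0005
gripper_force: 12.2
```

Request:
carry_out:
  plan:
    - [[0,-0.06,0.85],[0,0,0],0]
    - [[-0.02,-0.15,0.85],[0,0,0],0]
    - [[-0.02,-0.15,0.85],[0,0,0],0]
    - [[-0.02,-0.15,0.85],[0,0,0],0]
    - [[-0.02,-0.15,0.85],[0,0,0],0]
    - [[-0.02,-0.15,0.85],[0,0,0],0]
    - [[0,-0.15,0.85],[0,0,0],0]
    - [[0,-0.15,0.8],[0,0,0],0]

```text
time: 9.68
tcp_pos: [0.5985, 0.1204, 0.3046]
ee_rot: [[-0.996, 0.085, -0.001], [0.085, 0.996, -0.0], [0.001, -0.001, -1.0]]
wrist_force: [0.4, 0.8, -0.4]
finger_gap: 0.0007
gripper_force: 0.0
```

Run:
```python
from h import *
np.set_printoptions(precision=4,suppress=True)
p=cams.camera("scene");p=cams.camera("scene")
d=spotter.mark_of(p,"lever_grip")[:1]; print([(x["conf"],x["centre"],at_depth(p,x["centre"])) for x in d]); print(status.sense()["wrist_force"])
```

```text
[(0.96, [330.9, 164.5], array([0.605 , 0.1158, 0.2472]))]
[-0.2662  0.2471 -0.1426]
```

Request:
carry_out:
  plan:
    - [[0,0.1,-0.7],[0,0,0],0]
    - [[0,0.1,-0.7],[0,0,0],0]
    - [[0.02,0.15,-0.7],[0,0,0],0]
    - [[0.02,0.15,-0.7],[0,0,0],0]
    - [[0.02,0.15,-0.7],[0,0,0],0]
    - [[0.02,0.15,-0.7],[0,0,0],0]
    - [[0.02,0.15,-0.7],[0,0,0],0]
    - [[0,0.1,-0.7],[0,0,0],0]

```text
time: 10.5
tcp_pos: [0.6016, 0.1481, 0.1633]
ee_rot: [[-0.996, 0.085, 0.001], [0.085, 0.996, 0.001], [-0.0, 0.001, -1.0]]
wrist_force: [-0.1, 3.1, 9.3]
finger_gap: 0.0002
gripper_force: 4.4
```

Request:
carry_out:
  plan:
    - [[0,0.03,-0.2],[0,0,0],0]
    - [[0,0.03,-0.2],[0,0,0],0]
    - [[0,0,-0.2],[0,0,0],0]
    - [[0,0,-0.2],[0,0,0],0]
    - [[0,0,-0.15],[0,0,0],0]
    - [[0,0,-0.15],[0,0,0],0]
    - [[0,0,-0.04],[0,0,0],0]
    - [[0,0,0],[0,0,0],0]

```text
time: 11.17
tcp_pos: [0.6011, 0.1499, 0.138]
ee_rot: [[-0.996, 0.086, -0.0], [0.086, 0.996, 0.002], [0.0, 0.002, -1.0]]
wrist_force: [-8.2, 4.6, 28.3]
finger_gap: 0.0007
gripper_force: 13.7
```

Request:
carry_out:
  plan:
    - [[0,-0.06,0.85],[0,0,0],0]
    - [[-0.02,-0.15,0.85],[0,0,0],0]
    - [[-0.02,-0.15,0.85],[0,0,0],0]
    - [[-0.02,-0.15,0.85],[0,0,0],0]
    - [[-0.02,-0.15,0.85],[0,0,0],0]
    - [[-0.02,-0.15,0.85],[0,0,0],0]
    - [[0,-0.15,0.85],[0,0,0],0]
    - [[0,-0.15,0.8],[0,0,0],0]

```text
time: 11.83
tcp_pos: [0.5979, 0.1203, 0.3039]
ee_rot: [[-0.996, 0.085, -0.003], [0.085, 0.996, -0.001], [0.003, -0.001, -1.0]]
wrist_force: [0.9, -0.6, -0.5]
finger_gap: 0.0006
gripper_force: 0.0
```

Run:
```python
from h import *
np.set_printoptions(precision=4,suppress=True)
p=cams.camera("scene");p=cams.camera("scene")
d=spotter.mark_of(p,"lever_grip")[:1]; print([(x["conf"],x["centre"],at_depth(p,x["centre"])) for x in d]); print(status.sense()["tcp_pos"])
```

```text
[(0.76, [327.6, 161.6], array([0.5943, 0.1182, 0.2497]))]
[0.5989 0.1205 0.3045]
```

Three strokes done and the lever is back up. Next is a close view of the hole, then the stand.

Request:
carry_out:
  plan:
    - [[-0.1,-0.75,0.1],[0,0,0],0.6]
    - [[-0.1,-0.75,0.1],[0,0,0],0.6]
    - [[-0.1,-0.75,0.1],[0,0,0],0.6]
    - [[-0.1,-0.75,0.1],[0,0,0],0.6]
    - [[-0.1,-0.75,0.1],[0,0,0],0.6]
    - [[-0.1,-0.75,0.1],[0,0,0],0.6]
    - [[-0.1,-0.75,0.1],[0,0,0],0.6]
    - [[-0.1,-0.75,0.1],[0,0,0],0.6]

```text
time: 12.65
tcp_pos: [0.5776, -0.03, 0.322]
ee_rot: [[-0.996, 0.085, -0.005], [0.085, 0.996, 0.0], [0.005, -0.0, -1.0]]
wrist_force: [0.8, -0.4, -0.2]
finger_gap: 0.0498
gripper_force: 0.0
```

Run:
```python
from h import *
import pickle
np.set_printoptions(precision=4,suppress=True)
p=cams.camera("wrist"); pickle.dump(p,open("wA.pkl","wb")); print(status.sense()["tcp_pos"])
for l in["aperture","lever_pivot","button_top"]:
  for d in spotter.mark_of(p,l)[:2]: print(l,d["conf"],np.round(d["centre"],1),at_z(p,d["centre"],.09),at_depth(p,d["centre"]))
save(p,"w3.png")
```

```text
[ 0.5775 -0.0328  0.3227]
aperture 0.75 [274.9 126. ] [ 0.5212 -0.0308  0.09  ] [ 0.5229 -0.0313  0.0665]
lever_pivot 0.97 [276.1 195.7] [ 0.5965 -0.0362  0.09  ] [ 0.5858 -0.0348  0.1313]
button_top 0.57 [277.9 126.1] [ 0.5216 -0.0277  0.09  ] [ 0.5233 -0.028   0.0666]
```

Request:
carry_out:
  plan:
    - [[-0.1,-0.95,0.1],[0,0,0],0.6]
    - [[-0.1,-0.95,0.1],[0,0,0],0.6]
    - [[-0.1,-0.95,0.1],[0,0,0],0.6]
    - [[-0.1,-0.95,0.1],[0,0,0],0.6]
    - [[-0.1,-0.95,0.1],[0,0,0],0.6]
    - [[-0.1,-0.95,0.1],[0,0,0],0.6]
    - [[-0.1,-0.95,0.1],[0,0,0],0.6]
    - [[-0.1,-0.95,0.1],[0,0,0],0.6]

```text
time: 13.52
tcp_pos: [0.5589, -0.2192, 0.3438]
ee_rot: [[-0.996, 0.084, -0.002], [0.084, 0.996, 0.001], [0.002, 0.001, -1.0]]
wrist_force: [0.2, 0.1, 0.5]
finger_gap: 0.0528
gripper_force: 0.0
```

Request:
carry_out:
  plan:
    - [[-0.1,-0.7,0],[0,0,0],0.6]
    - [[-0.1,-0.7,0],[0,0,0],0.6]
    - [[-0.1,-0.7,0],[0,0,0],0.6]
    - [[-0.1,-0.7,0],[0,0,0],0.6]
    - [[-0.1,-0.5,0],[0,0,0],0.6]
    - [[-0.1,-0.4,0],[0,0,0],0.6]
    - [[0,-0.3,0],[0,0,0],0.6]
    - [[0,0,0],[0,0,0],0.6]

```text
time: 14.18
tcp_pos: [0.544, -0.3202, 0.3447]
ee_rot: [[-0.996, 0.086, -0.0], [0.086, 0.996, 0.0], [0.0, 0.0, -1.0]]
wrist_force: [-0.5, -0.4, 1.1]
finger_gap: 0.0528
gripper_force: 0.0
```

Run:
```python
from h import *
import pickle
np.set_printoptions(precision=4,suppress=True)
p=cams.camera("wrist"); pickle.dump(p,open("wB.pkl","wb")); print(status.sense()["tcp_pos"])
for l in["stylus","stylus_tip","drift","stand"]:
  for d in spotter.mark_of(p,l)[:3]: print(l,d["conf"],np.round(d["centre"],1),at_z(p,d["centre"],.08),at_depth(p,d["centre"]))
  for d in spotter.masks_of(p,l)[:3]: print(" ",l,d["conf"],d["box"])
save(p,"w4.png")
```

```text
[ 0.5441 -0.3196  0.3448]
stylus 0.91 [177.1 135. ] [ 0.4914 -0.434   0.08  ] [ 0.4972 -0.4556  0.0036]
stylus 0.73 [221.7  68.5] [ 0.4256 -0.3736  0.08  ] [ 0.4253 -0.3742  0.0761]
stylus 0.6 [232.6 139. ] [ 0.5013 -0.3713  0.08  ] [ 0.5008 -0.3706  0.0856]
  stylus 0.98 [189.7, 49.9, 224.4, 83.5]
  stylus 0.72 [129.8, 128.8, 178.1, 158.9]
  stylus 0.69 [210.4, 133.2, 241.2, 169.9]
stylus_tip 0.92 [220.5  73.2] [ 0.4302 -0.3756  0.08  ] [ 0.4299 -0.3762  0.0756]
stylus_tip 0.67 [177.  136.4] [ 0.493  -0.4344  0.08  ] [ 0.4988 -0.4552  0.0064]
  stylus_tip 0.93 [188.2, 53.0, 225.1, 82.0]
  stylus_tip 0.76 [130.2, 130.2, 181.3, 158.4]
  stylus_tip 0.75 [207.9, 129.9, 240.0, 167.2]
drift 0.61 [292.1 148.7] [ 0.5182 -0.3042  0.08  ] [ 0.512  -0.3051  0.1255]
  drift 0.72 [280.4, 142.8, 316.3, 176.7]
  drift 0.7 [384.3, 0.0, 424.7, 86.8]
stand 0.73 [264.6 141.6] [ 0.5074 -0.335   0.08  ] [ 0.5073 -0.335   0.0811]
stand 0.16 [379.2 306.7] [ 0.7364 -0.2046  0.08  ] [ 0.5355 -0.2829  0.3903]
  stand 0.84 [200.6, 115.5, 327.8, 185.0]
```

View pics/w3.png

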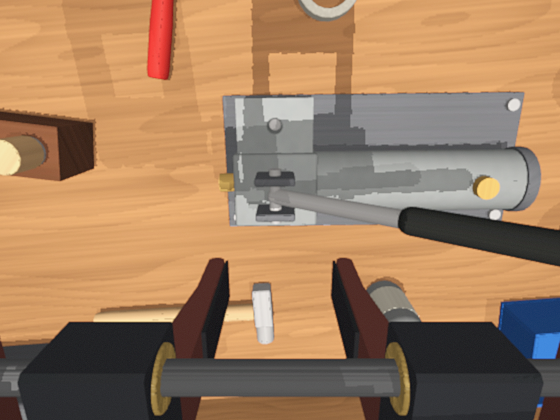

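View pics/w4.png

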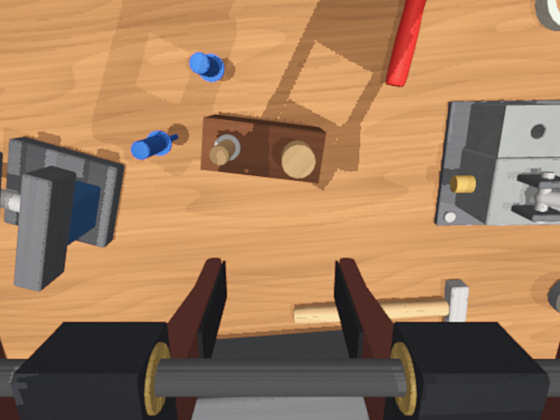

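w3 shows the hole at (274,125). w4 shows the real stylus, with handle top at (220,156) and collar at (229,147) in the stand, the drift at (298,158), and blue look-alikes at (207,66) and (152,144).

Run:
```python
from h import *
import pickle
np.set_printoptions(precision=4,suppress=True)
p=pickle.load(open("wB.pkl","rb"))
for uv,z in [((219.5,155.5),.144),((229,147.5),.084),((298,159),.124)]: print(uv,at_z(p,uv,z))
d=p["depth"];o,_=ray(p,(0,0))
F=f(p);v,u=np.mgrid[:420,:560];M=np.array(p["cam_to_world"])
X=np.stack([(u-p["cx"])/F*d,-(v-p["cy"])/F*d,-d],-1)@M[:3,:3].T+M[:3,3]
for n,lo,hi,box in [("styl top",.135,.155,(200,250,120,180)),("collar",.0825,.09,(205,250,125,180)),("drift top",.117,.135,(270,325,135,185)),("stand",.074,.082,(195,335,110,190)),("styl handle",.09,.15,(200,250,120,180))]:
    m=np.zeros(d.shape,bool);a=box;m[a[2]:a[3],a[0]:a[1]]=1;m&=(d>0)&(X[...,2]>lo)&(X[...,2]<hi)
    q=X[m]; print(n,m.sum(),q.mean(0) if len(q) else"", (q[:,:2].min(0)+q[:,:2].max(0))/2 if len(q) else"",np.ptp(q[:,:2],axis=0) if len(q) else "")
    if n=="stand": print(cv2.minAreaRect(q[:,:2].astype(np.float32)))
p=pickle.load(open("wA.pkl","rb"))
g=cv2.cvtColor(p["img"],cv2.COLOR_RGB2GRAY)[105:148,245:305]
c=cv2.resize(p["img"][100:230,220:330],None,fx=5,fy=4.5,interpolation=cv2.INTER_CUBIC);cv2.imwrite("pics/c1.png",c[:,:,::-1])
m=(g<75).astype(np.uint8);n,l,s,ce=cv2.connectedComponentsWithStats(m);print(s[1:],ce[1:]+[245,105])
print(at_z(p,(274.5,125),.09))
```

```text
(219.5, 155.5) [ 0.5099 -0.3775  0.144 ]
(229, 147.5) [ 0.5101 -0.3761  0.084 ]
(298, 159) [ 0.5234 -0.2997  0.124 ]
styl top 343 [ 0.5082 -0.3776  0.1448] [ 0.5088 -0.3784] [0.0193 0.0193]
collar 405 [ 0.5087 -0.3755  0.0843] [ 0.5125 -0.3789] [0.0584 0.0562]
drift top 915 [ 0.5243 -0.3005  0.1254] [ 0.5249 -0.3004] [0.0356 0.035 ]
stand 3295 [ 0.5137 -0.3412  0.0811] [ 0.5169 -0.3394] [0.0855 0.1479]
((0.5170841813087463, -0.3396228551864624), (0.14045768976211548, 0.06031959131360054), 78.18065643310547)
styl handle 477 [ 0.5071 -0.3761  0.1359] [ 0.5088 -0.3783] [0.0194 0.0196]
[] []
[ 0.5202 -0.0311  0.09  ]
```

View pics/c1.png

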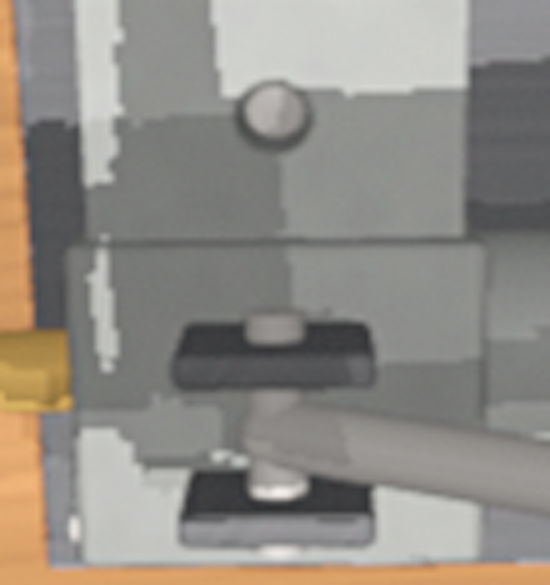

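Request:
carry_out:
  plan:
    - [[-0.18,-0.29,-0.5],[0,0,0],0.6]
    - [[-0.18,-0.29,-0.7],[0,0,0],0.6]
    - [[-0.18,-0.29,-0.7],[0,0,0],0.6]
    - [[-0.18,-0.29,-0.7],[0,0,0],0.6]
    - [[-0.18,-0.29,-0.7],[0,0,0],0.6]
    - [[-0.18,-0.29,-0.7],[0,0,0],0.6]
    - [[-0.18,-0.29,-0.7],[0,0,0],0.6]
    - [[-0.14,-0.31,-0.5],[0,0,0],0.6]

```text
time: 15.3
tcp_pos: [0.5074, -0.3782, 0.2126]
ee_rot: [[-0.996, 0.086, -0.002], [0.086, 0.996, 0.001], [0.002, 0.001, -1.0]]
wrist_force: [-0.5, 1.1, -0.1]
finger_gap: 0.0527
gripper_force: 0.0
```

Run:
```python
from h import *
np.set_printoptions(precision=4,suppress=True)
p=cams.camera("wrist"); save(p,"w5.png"); s=status.sense();print(s["tcp_pos"],s["finger_gap"])
d=p["depth"];F=f(p);v,u=np.mgrid[:420,:560];M=np.array(p["cam_to_world"])
X=np.stack([(u-p["cx"])/F*d,-(v-p["cy"])/F*d,-d],-1)@M[:3,:3].T+M[:3,3]
m=(d>0)&(X[...,2]>.138)&(X[...,2]<.15)&(np.hypot(X[...,0]-.509,X[...,1]+.378)<.03)
q=X[m];print(m.sum(),q.mean(0),(q.min(0)+q.max(0))/2,np.ptp(q,axis=0))
```

```text
[ 0.5061 -0.3788  0.2106] 0.05270611721869768
689 [ 0.5073 -0.3782  0.145 ] [ 0.5085 -0.3782  0.1428] [0.019  0.0191 0.0095]
```

View pics/w5.png

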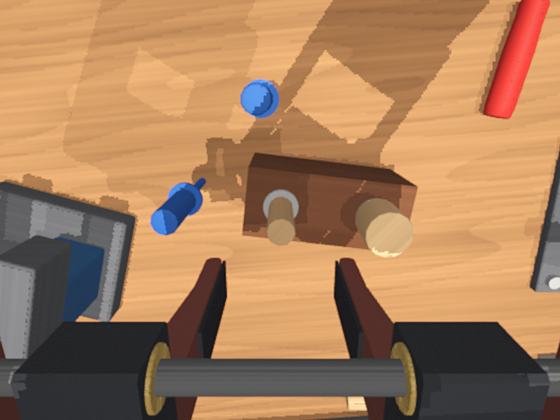

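The stylus (top at (281,232)) is centred between the open fingers, which end at about (220,262) and (347,262). I descend, then grip.

Request:
carry_out:
  plan:
    - [[0.1,0,-0.5],[0,0,0],0.6]
    - [[0,0,-0.6],[0,0,0],0.6]
    - [[0,0,-0.6],[0,0,0],0.6]
    - [[0,0,-0.6],[0,0,0],0.6]
    - [[0,0,-0.6],[0,0,0],0.6]
    - [[0,0,-0.6],[0,0,0],0.6]
    - [[0,0,-0.5],[0,0,0],0.6]
    - [[0,0,-0.3],[0,0,0],0.6]

```text
time: 16.02
tcp_pos: [0.5114, -0.3777, 0.1063]
ee_rot: [[-0.996, 0.086, -0.001], [0.086, 0.996, 0.001], [0.001, 0.001, -1.0]]
wrist_force: [-0.6, -0.6, 0.9]
finger_gap: 0.0528
gripper_force: 0.0
```

Request:
carry_out:
  plan:
    - [[0,0,0],[0,0,0],0]
    - [[0,0,0],[0,0,0],0]
    - [[0,0,0],[0,0,0],0]
    - [[0,0,0],[0,0,0],0]
    - [[0,0,0],[0,0,0],0]
    - [[0,0,0],[0,0,0],0]
    - [[0,0,0],[0,0,0],0]
    - [[0,0,0],[0,0,0],0]
  newtons: 35

```text
time: 16.68
tcp_pos: [0.5118, -0.3784, 0.1084]
ee_rot: [[-0.996, 0.086, 0.001], [0.086, 0.996, -0.001], [-0.001, -0.001, -1.0]]
wrist_force: [-0.8, 0.2, 5.0]
finger_gap: 0.0195
gripper_force: 35.0
```

Request:
carry_out:
  plan:
    - [[0,0,0.3],[0,0,0],0]
    - [[0,0,0.6],[0,0,0],0]
    - [[0,0,0.8],[0,0,0],0]
    - [[0,0,0.9],[0,0,0],0]
    - [[0,0,0.9],[0,0,0],0]
    - [[0,0,0.9],[0,0,0],0]
    - [[0,0,0.9],[0,0,0],0]
    - [[0,0,0.7],[0,0,0],0]

```text
time: 17.35
tcp_pos: [0.5115, -0.3782, 0.2598]
ee_rot: [[-0.996, 0.086, 0.001], [0.086, 0.996, -0.001], [-0.001, -0.001, -1.0]]
wrist_force: [0.0, 0.2, -1.0]
finger_gap: 0.0194
gripper_force: 35.0
```

Request:
carry_out:
  plan:
    - [[0,0.6,0],[0,0,0],0]
    - [[0,0.9,0],[0,0,0],0]
    - [[0,0.9,0],[0,0,0],0]
    - [[0,0.9,0],[0,0,0],0]
    - [[0,0.9,0],[0,0,0],0]
    - [[0,0.9,0],[0,0,0],0]
    - [[0,0.9,0],[0,0,0],0]
    - [[0,0.6,0],[0,0,0],0]

```text
time: 18.02
tcp_pos: [0.5102, -0.2101, 0.2564]
ee_rot: [[-0.996, 0.085, -0.002], [0.085, 0.996, 0.002], [0.002, 0.001, -1.0]]
wrist_force: [0.0, 0.1, -1.5]
finger_gap: 0.0199
gripper_force: 35.0
```

Run:
```python
from h import *
import pickle
np.set_printoptions(precision=4,suppress=True)
P={n:cams.camera(n) for n in("wrist","scene","top")}; pickle.dump(P,open("C.pkl","wb"))
s=status.sense();t=s["tcp_pos"];print(t,s["finger_gap"],s["wrist_force"])
for n,p in P.items():
  for l in["stylus_tip","stylus","aperture"]:
    for d in spotter.mark_of(p,l)[:4]: print(n,l,round(d["conf"],2),np.round(d["centre"],1),at_depth(p,d["centre"]), at_z(p,d["centre"],.09) if l=="aperture" else "")
save(P["wrist"],"w6.png")
c=cv2.resize(P["scene"]["img"][130:330,120:320],None,fx=3,fy=3,interpolation=cv2.INTER_CUBIC);cv2.imwrite("pics/c2.png",c[:,:,::-1])
```

```text
[ 0.511  -0.2118  0.2571] 0.01937082015299109 [-0.2728  0.9521  0.9207]
wrist stylus_tip 0.88 [280.3 212. ] [ 0.5032 -0.2093  0.1711] 
wrist stylus_tip 0.75 [ 67.6 184.8] [ 0.502  -0.4574  0.0018] 
wrist stylus_tip 0.72 [110.  107.2] [ 0.4209 -0.3834  0.0138] 
wrist stylus 0.73 [ 65.9 185.6] [ 0.5027 -0.4597  0.0017] 
wrist stylus 0.71 [108.9 108.3] [ 0.422  -0.3834  0.0169] 
wrist stylus 0.7 [281.4 211.4] [ 0.5037 -0.2085  0.1683] 
wrist aperture 0.87 [476.3 191.8] [ 0.5262 -0.0261  0.0842] [ 0.5244 -0.0292  0.09  ]
scene stylus_tip 0.77 [214.9 258.2] [ 0.5093 -0.2114  0.1615] 
scene stylus_tip 0.76 [143.6 377.9] [ 0.5014 -0.4607  0.0086] 
scene stylus_tip 0.74 [145.8 336.1] [ 0.4267 -0.3901 -0.    ] 
scene stylus_tip 0.57 [341.3 172.4] [0.5326 0.3353 0.0352] 
scene stylus 0.88 [143.1 376.9] [ 0.5021 -0.4606  0.0147] 
scene stylus 0.7 [145. 336.] [ 0.4251 -0.3911  0.0002] 
scene stylus 0.65 [216.5 254. ] [ 0.5131 -0.2078  0.1752] 
scene stylus 0.17 [329.1 162.1] [0.5982 0.1186 0.2497] 
scene aperture 0.65 [268.5 233.6] [ 0.5254 -0.0387  0.0911] [ 0.5247 -0.0379  0.09  ]
top stylus_tip 0.57 [426.7 248.9] [ 0.497  -0.4574  0.0241] 
top stylus 0.47 [424.1 247.5] [ 0.5033 -0.4574 -0.0007] 
top stylus 0.37 [401.7 269.2] [ 0.4149 -0.2157  0.6425] 
top aperture 0.97 [294.  238.7] [ 0.5178 -0.0407  0.0891] [ 0.5177 -0.0407  0.09  ]
top aperture 0.35 [170.4 241.8] [0.5055 0.3396 0.0719] [0.5039 0.3342 0.09  ]
```

View pics/w6.png

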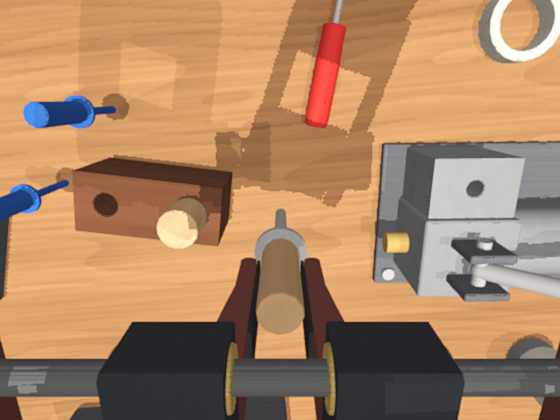

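View pics/c2.png

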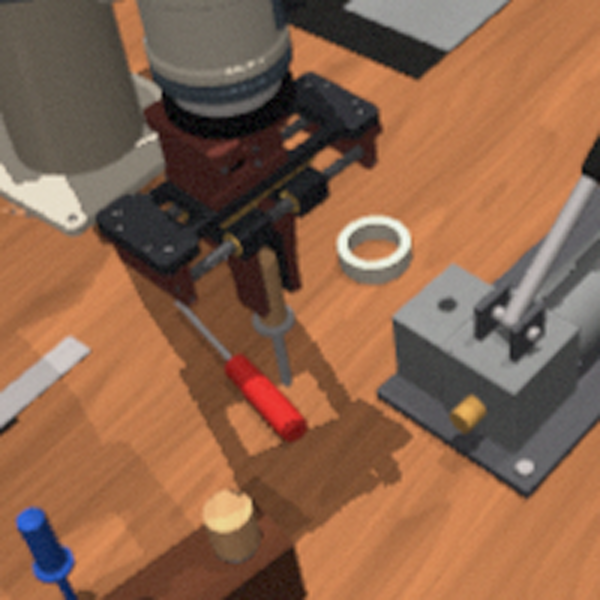

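The stylus is held upright, with its tip at (280,212) in the wrist view and the hole at (476,189). The now-empty stand hole and the undisturbed drift are in view too. I move over the hole.

Request:
carry_out:
  plan:
    - [[0.06,0.7,0],[0,0,0],0]
    - [[0.06,1,0],[0,0,0],0]
    - [[0.06,1,0],[0,0,0],0]
    - [[0.06,1,-0.1],[0,0,0],0]
    - [[0.06,1,-0.2],[0,0,0],0]
    - [[0.06,1,-0.3],[0,0,0],0]
    - [[0.06,0.9,-0.3],[0,0,0],0]
    - [[0.06,0.6,-0.3],[0,0,0],0]

```text
time: 19.28
tcp_pos: [0.5235, -0.0315, 0.2275]
ee_rot: [[-0.996, 0.085, 0.0], [0.085, 0.996, 0.0], [-0.0, 0.0, -1.0]]
wrist_force: [-0.1, 0.3, -0.5]
finger_gap: 0.0196
gripper_force: 35.0
```

Request:
carry_out:
  plan:
    - [[0,0,0],[0,0,0],0]
    - [[0,0,0],[0,0,0],0]
    - [[0,0,0],[0,0,0],0]
    - [[0,0,0],[0,0,0],0]
    - [[0,0,0],[0,0,0],0]
    - [[0,0,0],[0,0,0],0]
    - [[0,0,0],[0,0,0],0]
    - [[0,0,0],[0,0,0],0]

```text
time: 19.95
tcp_pos: [0.5234, -0.0335, 0.2278]
ee_rot: [[-0.996, 0.086, 0.0], [0.086, 0.996, -0.0], [-0.0, -0.0, -1.0]]
wrist_force: [1.1, -0.3, -0.9]
finger_gap: 0.0199
gripper_force: 35.0
```

Run:
```python
from h import *
import pickle
np.set_printoptions(precision=4,suppress=True)
P={n:cams.camera(n) for n in("wrist","scene")}; pickle.dump(P,open("D.pkl","wb"))
s=status.sense();t=s["tcp_pos"];print(t,s["finger_gap"],s["wrist_force"])
for n,p in P.items():
  for l in["stylus_tip","aperture"]:
    for d in spotter.mark_of(p,l)[:2]: print(n,l,round(d["conf"],2),np.round(d["centre"],1),at_depth(p,d["centre"]), at_z(p,d["centre"],.09) if l=="aperture" else at_z(p,d["centre"],t[2]-.097))
a=cv2.resize(P["wrist"]["img"][130:270,210:350],None,fx=4,fy=4,interpolation=cv2.INTER_CUBIC)[:,:400]
b=cv2.resize(P["scene"]["img"][170:270,220:320],None,fx=5,fy=5,interpolation=cv2.INTER_CUBIC)[:,:400]
o=np.zeros((560,800,3),np.uint8);o[:,:400]=a;o[:500,400:]=b;cv2.imwrite("pics/c3.png",o[:,:,::-1])
```

```text
[ 0.5235 -0.0333  0.2277] 0.019628182731074976 [ 0.1237 -0.1424 -1.0483]
wrist stylus_tip 0.72 [281.7 211.7] [ 0.5165 -0.0318  0.1428] [ 0.5203 -0.032   0.1307]
wrist stylus_tip 0.63 [284.4 199.2] [ 0.5284 -0.03    0.0675] [ 0.5109 -0.0293  0.1307]
wrist aperture 0.87 [283.6 199.6] [ 0.5278 -0.0308  0.071 ] [ 0.5225 -0.0305  0.09  ]
scene stylus_tip 0.7 [146.4 333.4] [ 0.4285 -0.3868  0.0096] [ 0.5026 -0.4136  0.1307]
scene stylus_tip 0.58 [197.9 253.6] [ 0.3741 -0.1535  0.0223] [ 0.4484 -0.2076  0.1307]
scene aperture 0.73 [270.4 233.5] [ 0.5289 -0.0354  0.0907] [ 0.5285 -0.035   0.09  ]
```

View pics/c3.png

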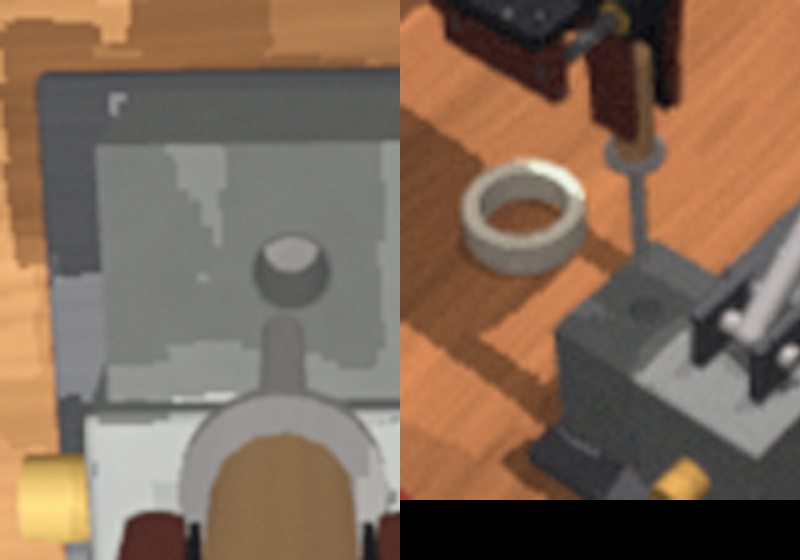

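The left crop (wrist) shows the hole mouth at about pixel (283,198) and the stylus tip at (281,211.5). The right crop (scene) shows the tip at about (268,220), right above the hole at (268.6,231).

Run:
```python
from h import *
import pickle
np.set_printoptions(precision=4,suppress=True)
P=pickle.load(open("D.pkl","rb"));w,s=P["wrist"],P["scene"]
for p,h,t in((w,(283,198),(281,211.5)),(s,(268.6,231.2),(268,220.5))):
    a,b=at_z(p,h,.09),at_z(p,t,.1307);print(a,b,a-b)
```

```text
[ 0.521  -0.0309  0.09  ] [ 0.5201 -0.0326  0.1307] [ 0.0009  0.0017 -0.0407]
[ 0.5201 -0.0312  0.09  ] [ 0.5206 -0.0318  0.1307] [-0.0005  0.0006 -0.0407]
```

Both views agree to within about 1.5 mm, against 4 mm of clearance. I descend into the hole.

Request:
carry_out:
  plan:
    - [[0.02,0.05,-0.3],[0,0,0],0]
    - [[0,0,-0.3],[0,0,0],0]
    - [[0,0,-0.3],[0,0,0],0]
    - [[0,0,-0.3],[0,0,0],0]
    - [[0,0,-0.3],[0,0,0],0]
    - [[0,0,-0.3],[0,0,0],0]
    - [[0,0,-0.3],[0,0,0],0]
    - [[0,0,-0.2],[0,0,0],0]

```text
time: 20.92
tcp_pos: [0.5235, -0.0318, 0.1689]
ee_rot: [[-0.996, 0.086, -0.001], [0.086, 0.996, 0.0], [0.001, -0.0, -1.0]]
wrist_force: [-0.2, -0.2, -0.8]
finger_gap: 0.0195
gripper_force: 35.0
```

Request:
carry_out:
  plan:
    - [[0,0,0],[0,0,0],0]
    - [[0,0,0],[0,0,0],0]
    - [[0,0,-0.1],[0,0,0],0]
    - [[0,0,-0.1],[0,0,0],0]
    - [[0,0,-0.1],[0,0,0],0]
    - [[0,0,0],[0,0,0],0]
    - [[0,0,0],[0,0,0],0]
    - [[0,0,0],[0,0,0],0]

```text
time: 21.58
tcp_pos: [0.5242, -0.0319, 0.1629]
ee_rot: [[-0.996, 0.086, 0.001], [0.086, 0.996, -0.0], [-0.001, -0.0, -1.0]]
wrist_force: [0.4, -0.4, 1.1]
finger_gap: 0.0193
gripper_force: 35.0
```

Request:
carry_out:
  plan:
    - [[0,0,-0.06],[0,0,0],0]
    - [[0,0,-0.06],[0,0,0],0]
    - [[0,0,-0.06],[0,0,0],0]
    - [[0,0,-0.06],[0,0,0],0]
    - [[0,0,-0.06],[0,0,0],0]
    - [[0,0,0],[0,0,0],0]
    - [[0,0,0],[0,0,0],0]
    - [[0,0,0],[0,0,0],0]

```text
time: 22.25
tcp_pos: [0.5242, -0.0319, 0.1553]
ee_rot: [[-0.996, 0.086, 0.001], [0.086, 0.996, -0.0], [-0.001, -0.0, -1.0]]
wrist_force: [-0.5, -0.6, 3.9]
finger_gap: 0.0191
gripper_force: 35.0
```

Request:
carry_out:
  plan:
    - [[0,0,-0.06],[0,0,0],0]
    - [[0,0,-0.06],[0,0,0],0]
    - [[0,0,0],[0,0,0],0]
    - [[0,0,0],[0,0,0],0]
    - [[0,0,0],[0,0,0],0]
    - [[0,0,0],[0,0,0],0]
    - [[0,0,0],[0,0,0],0]
    - [[0,0,0],[0,0,0],0]

```text
time: 22.92
tcp_pos: [0.5256, -0.0319, 0.1546]
ee_rot: [[-0.996, 0.086, 0.004], [0.086, 0.996, -0.0], [-0.004, 0.0, -1.0]]
wrist_force: [-2.6, 0.9, 22.5]
finger_gap: 0.0194
gripper_force: 35.0
```

Force jumped from 4 to 22 N with hardly any travel, so the button is bottomed after about 8 mm. I ease off a little while staying on the stop.

Request:
carry_out:
  plan:
    - [[0,0,0.04],[0,0,0],0]
    - [[0,0,0],[0,0,0],0]
    - [[0,0,0],[0,0,0],0]
    - [[0,0,0],[0,0,0],0]
    - [[0,0,0],[0,0,0],0]
    - [[0,0,0],[0,0,0],0]
    - [[0,0,0],[0,0,0],0]
    - [[0,0,0],[0,0,0],0]

```text
time: 23.58
tcp_pos: [0.5252, -0.0319, 0.1548]
ee_rot: [[-0.996, 0.086, 0.003], [0.086, 0.996, 0.0], [-0.003, 0.0, -1.0]]
wrist_force: [-1.0, 1.2, 16.0]
finger_gap: 0.0192
gripper_force: 35.0
```

Run:
```python
from h import *
np.set_printoptions(precision=4,suppress=True)
p=cams.camera("scene")
print([(x["conf"],x["centre"],at_depth(p,x["centre"])) for x in spotter.mark_of(p,"lever_grip")[:1]])
w=cams.camera("wrist"); s=status.sense(); print(s["tcp_pos"],s["wrist_force"],s["finger_gap"])
# stylus handle top in the wrist view: tells slip along the grip and tilt
d=w["depth"];F=f(w);v,u=np.mgrid[:420,:560];M=np.array(w["cam_to_world"])
X=np.stack([(u-w["cx"])/F*d,-(v-w["cy"])/F*d,-d],-1)@M[:3,:3].T+M[:3,3]
m=(d>0)&(np.hypot(X[...,0]-.521,X[...,1]+.031)<.014)&(X[...,2]>.12)
q=X[m]; print(m.sum(), "max z",np.percentile(q[:,2],[50,90,99]) if len(q) else "")
t=q[q[:,2]>np.percentile(q[:,2],99)-.004]; print(t.mean(0),np.ptp(t,axis=0))
c=q[(q[:,2]<.134)]; print("collar",len(c),c.mean(0) if len(c) else "")
```

```text
[(0.73, [329.7, 162.3], array([0.6004, 0.1174, 0.2508]))]
[ 0.5252 -0.0318  0.1548] [ 0.0849 -0.0099 16.1914] 0.01922810023798008
6748 max z [0.1899 0.2139 0.2445]
[ 0.5165 -0.0305  0.2441] [0.0106 0.0233 0.01  ]
collar 747 [ 0.5148 -0.0298  0.1321]
```

The lever is up (grip z 0.25), the collar is at z 0.132 so the tip is at about 0.058, and the button sits on its stop with a steady 16 N.

```bash
python3 -c "
from h import *
print(ticket.hand_in())"
```

```text
the job is handed in; nothing more can be done
None
```

I handed the job in after about 24 s of arm time: three full lever strokes, then the stylus taken from the stand and holding the bleed button on its stop at a steady 16 N. The lever is up, the stylus is upright in the fingers, and nothing else was touched; the hand-in returned no verdict.

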